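# Refit the twist-lock bottom cover of an upturned blender base

### The arm

A 6-joint arm with a two-finger parallel gripper is mounted at the origin on the work surface. World frame = base frame: x ahead of the robot, y to its left, z up, the work surface at z = 0. Lengths are in m, angles in rad, forces in N, time in s.
With the tool pointing down it reaches from about 0.225 to 0.875 m from the base axis. Payload 3.4 kg.
Tool frame: the origin (TCP) lies on the centre line of the jaws, within the pads' length; the fingertips stand 17 mm ahead of it and the grasp point (between the pads) lies 2 mm behind it (nose_length is the distance from the TCP to the fingertips, in m); y points along the fingers, x is the direction in which the jaws open and shut, and the axes are right-handed (so a half turn about y gives the same grasp; the last joint's range is limited). The gripper opens to 85 mm and grips with 20 to 120 N. Pads are 22 mm wide; open, the fingers measure 114 mm over their backs; the gripper's body (76 mm by 85 mm) begins 54 mm behind the grasp point. The pads swing forward as they close: fully open they stand 13 mm farther back than shut.
Start: joints at [1.205, 0.276, 1.505, -0, 1.361, -0.121], TCP at [0.139, 0.558, 0.248] pointing down, gripper open.
Joint ranges: [-2.89, 2.89], [-0.75, 2.08], [0.22, 2.7], [-1.18, 4.32], [0.11, 2.71], [-2.7, 2.7]. Speed limits (rad/s): [2.57, 2.57, 3.14, 3.14, 3.14, 3.14].

### API

Orientations are given as [roll, pitch, yaw] about the fixed x, y, z axes, in that order (R = Rz(yaw) Ry(pitch) Rx(roll)).
In Python, from rig import * gives the robot as it stands. The module is installed in compiled form; this text tells all that it offers.
- The arm moves only by the tool arm_command, never from a script. Its argument "plan" is a list that holds one entry, the list of rows, each a list of 7 numbers: the turn, a rotation vector about the tool's x, y, z in degrees, then the shift along the tool's x, y, z in cm, then the closure in counts, from 0 (fully open) to 255 (shut). A call has 1 to 10 rows; each row is the pose to reach, as a shift and turn from the pose measured when the call began, along the tool's axes at that moment; what a row does not reach only later rows make up. A row lasts 1/8 s, in which the tool goes at most 62.5 mm and 10.7 degrees, less where a joint would pass 70% of its speed; a pose out of reach is approached as far as the arm can. A call with a gripper value outside its range is refused whole. The fingers move at their own pace and stop on an object; "grip_force" is the grip in N (left out, the last holds). Time passes only in rows, so rows that repeat a pose let the fingers close. It gives the time, the measured TCP pose, the force and the opening at its end, in the units of the state.
- get_obs(): the state, without advancing time (a new reading comes with each control period).
- capture(name): name is "side" or "top" or "wrist"; returns (picture, depth): 400x640x3 uint8, blue, green, red; 400x640 float32, m along the optical axis (not along the pixel's ray), 0 where there is no reading.
- camera_model(name): a dict with "K" (3x3 intrinsics, pixels), "rvec" (rotation vector, rad) and "tvec" (3), from world to camera coordinates, as OpenCV has them. Camera axes: x right, y down, z forward; pixel columns grow to the right and rows downward; lengths in m; the calibration is good to about 2 mm. The wrist camera is an equidistant fisheye: a pixel r from the principal point sees the ray r / f radians off the axis. A picture is of the moment at which its call begins: read the wrist's pose just before it. camera_model takes no time and is no camera call; for the wrist camera it gives the pose at the moment of the call.
- close_job(): hands the job in, once; it reports no verdict.
The state is a dict: "time": time; "joints": joint angles; "joint_vel": joint speeds; "joint_efforts": joint torques, N m; "tool_pos": TCP position; "tcp_rot": TCP orientation; "ft_force": force on the tool from outside, world axes, zero at the start; "torque": the same for the moment, N m; "gripper_width": finger opening in m.
Only numpy, scipy, OpenCV 4.12 (cv2) and the standard library are available. Lean on these libraries where they do the work, as an engineer would, in place of code of your own. Each camera call takes 0.05 s, during which the arm holds its last target. There are 200 camera calls.

### The job

Close the upturned blender base: set the loose round black cover square into the mouth in its sloping underside, feel for the slots until the two lugs drop in, then press it gently down against the seal and turn it clockwise as far as it goes so that it is locked on, seated flush all round the rim; never force it, the plastic lugs break. Let go of it, and leave the drive coupling and the spatula where they lie.

Things in the scene. Friction and masses are not known exactly. Their poses are not given: they have to be found in the camera images.
- cover_center (a point): The loose black plastic cover, 0.16 kg, lying nose down on the board. Point: on its axis, underside of the flange, half-way up (20 mm above the board). z = axis, outward; x = line through its two lugs. Flange 136 mm across, 4 mm thick (z 0 to 4). Below it a spigot 92 mm across (z 0 to -14), then a tapered nose, 82 mm across at z -20. Same after half a turn.
- cover_bar (a point): Centre of the cover's grip bar, on its axis, 8 mm above the point cover_center; same axes. The bar lies along x, is 70 mm long, 12 mm wide, 24 mm high (12 mm either way from here), and stands on the floor of a round dish, 88 mm wide, sunk 8 mm into the flange.
- cover_lug (a point): One of the cover's two equal lugs, on +x of cover_center, 51 mm out and 11.5 mm below it; same axes. The other is opposite, on -x; both lie under the bar's ends, each marked by a small ridge on the flange. A lug is 12 mm wide, 5 mm thick (2.5 mm either way from here) and reaches to radius 56 mm; it breaks if cover and base are forced together with over 75 N.
- motor_base: Black blender motor base, upturned, unmovable; its underside slopes 27 degrees, roughly facing the robot. Origin: centre of the 100 mm mouth, at the top of the steel bayonet ring's lip (6.5 mm thick), 168 mm above the table. z = straight out of the mouth, x = up the slope. Under the lip 60 mm are free. Four rubber feet, 28 mm high over the lip and 24 mm wide, stand 95 mm or more from the axis.
- stop (a point): Fixed in the base, 51 mm up the slope (+x) from the mouth's centre, 9 mm under the lip's top: where one lug is when the cover is turned home against its stop; the other is opposite. Same axes as motor_base. The lip's two opposite slots, 22 mm wide, lie 65 degrees counter-clockwise from this line (looking into the mouth), give or take 15: the ring was pressed in by hand.
- seal_top (a point): Fixed in the base, on the mouth's axis, 6 mm out from the lip: top of the soft rubber seal round the lip, unpressed. Lugs on the lip hold the flange 14 mm off it; over the slots the cover drops onto the seal. 2 N start to press the seal, 8 N press it level. Below 2.5 mm the lugs turn under the lip, clockwise only; let go, the seal then lifts the cover to 2.5 mm.
- coupling_center (a point): Bystander: steel drive coupling, toothed disc 38 mm across, 22 mm high, standing on the board; point at its centre.
- spatula_center (a point): Bystander: yellow silicone spatula, 240 mm long, up to 52 mm wide, 16 mm high, lying along x; point at its middle, 8 mm over the board (the board's top is 20 mm above the table). Beyond it stands a blue tray, 100 by 130 mm, with a lid standing open up to 145 mm above the board.
Mind the look-alikes: they are no part of the job. What is meant by the part that bears cover_center is not green, and is the larger of those in its own colour.

How it is judged:
By the outcome, as a careful person would: the job done as asked, in the order asked, and still so for the second after the job is handed in, with the robot touching nothing.
It also fails if it takes over 56 s, if anything falls off the work surface, if the arm or the gripper's body presses on something with over 40 N, if the wrist force passes 120 N, or if a joint passes its speed limit or range.

## Working session

There is one attempt and no reset: what is moved stays moved. The work goes in short steps, Python scripts to look and compute and a tool call to move; the robot and the scene stay as the last step left them, time stands still between calls to the robot, and variables do not carry over. Pictures are saved under pics/ and viewed, about 8 in all and at most 12, crops included, and the job is handed in when it is done.

Besides the shell and the picture viewer there is one more tool, called as a command line: name --argument value ..., lists and objects as JSON in quotes. arm_command: Moves the arm, as the interface text tells. Its arguments: {"type":"object","properties":{"plan":{"type":"array","items":{"type":"array","items":{"type":"array","items":{"type":"number"}}}},"grip_force":{"type":"number"}},"required":["plan"]}

```bash
mkdir -p pics
python3 - <<'E'
from rig import *
import cv2,numpy as np
o=get_obs();print(o)
for n in ("top","side"):
    p,d=capture(n);cv2.imwrite(f"pics/{n}0.png",p);np.save(f"{n}0.npy",d)
    m=camera_model(n);print(n,m)
m=camera_model("wrist");p,d=capture("wrist");cv2.imwrite("pics/wrist0.png",p);np.save("wrist0.npy",d);print(m)
E
```

```text
{'time': 0.0, 'joints': array([ 1.20501758e+00,  2.76594439e-01,  1.50615584e+00, -3.04896521e-05,
        1.36069595e+00, -1.20987093e-01]), 'joint_vel': array([-0.00017845, -0.00030261,  0.00029335,  0.00114452, -0.0017421 ,
        0.00084216]), 'joint_efforts': array([ 3.02673334e-04, -4.16787708e+01, -2.45800334e+01, -2.37696750e-04,
        1.11483992e-02,  2.03739788e-06]), 'tool_pos': array([0.13917849, 0.55737731, 0.24743095]), 'tcp_rot': array([-1.5706022 ,  0.00184363,  1.32601124]), 'ft_force': array([ 0.28286227, -0.21010576, -0.24627712]), 'torque': array([ 0.03248025, -0.04521251,  0.0354083 ]), 'gripper_width': 0.08587135803953887}
top {'K': array([[370.3698937 ,   0.        , 318.18325848],
       [  0.        , 370.3698937 , 206.2254078 ],
       [  0.        ,   0.        ,   1.        ]]), 'rvec': array([ 2.17658738, -2.21273661,  0.09373259]), 'tvec': array([-0.10845169,  0.42746445,  0.91754218])}
side {'K': array([[463.16396407,   0.        , 323.33497551],
       [  0.        , 463.16396407, 206.53176489],
       [  0.        ,   0.        ,   1.        ]]), 'rvec': array([ 2.18158346, -0.27072752,  0.17155383]), 'tvec': array([-0.43534874,  0.12523557,  1.18781661])}
{'K': array([[309.70691629,   0.        , 319.01203447],
       [  0.        , 309.70691629, 202.68456048],
       [  0.        ,   0.        ,   1.        ]]), 'rvec': array([-2.26043799, -1.76510193, -0.29020648]), 'tvec': array([-0.57403498, -0.04261906,  0.38125929])}
```

View pics/top0.png

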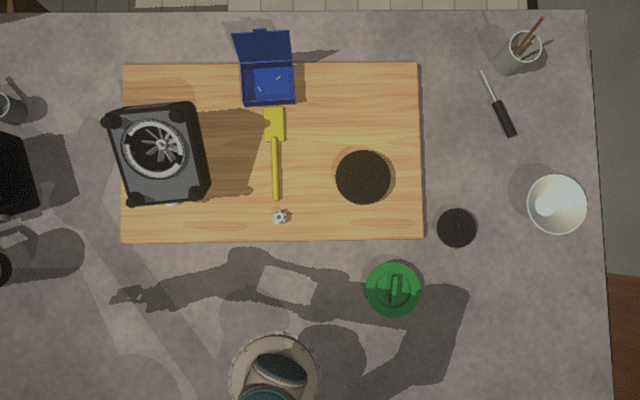

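View pics/side0.png

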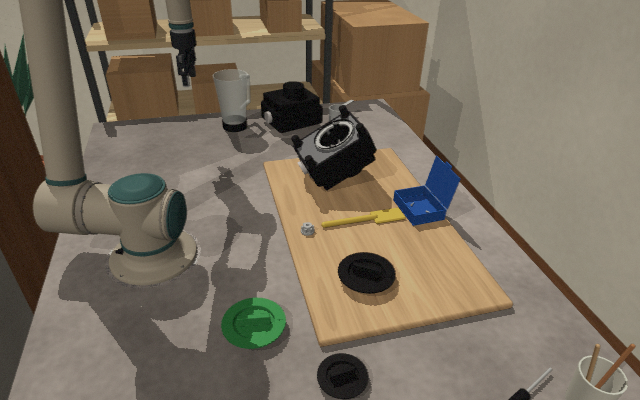

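Candidates for the cover, in top-view pixels: the large black disc on the board (363,177), the small black disc on the table (456,228) and the green disc (393,289). I choose the large black one. The base mouth is near (155,149), facing up and tilted. The coupling is at (280,216) and the spatula at (275,150).

```bash
cat > h.py <<'E'
import numpy as np,cv2
from rig import *
from scipy.spatial.transform import Rotation as Ro
def cam(n,m=None):
    m=m or camera_model(n);R=cv2.Rodrigues(np.array(m["rvec"]))[0];return m["K"],R,np.array(m["tvec"]).ravel()
def rays(n,uv,c):
    K,R,t=c;uv=np.atleast_2d(uv).astype(float);x=(uv-K[:2,2])/K[0,0]
    if n=="wrist":
        r=np.linalg.norm(x,axis=1,keepdims=True);d=np.c_[x*np.where(r>1e-9,np.sin(r)/np.maximum(r,1e-9),1),np.cos(r)]
    else: d=np.c_[x,np.ones(len(x))]
    return -R.T@t,d@R,d
def onplane(n,uv,c,p,nrm=(0,0,1)):
    o,d,_=rays(n,uv,c);s=((np.array(p)-o)@np.array(nrm))/(d@np.array(nrm));return o+d*s[:,None]
def cloud(n,uv,dep,c):
    uv=np.atleast_2d(uv).astype(int);o,d,dc=rays(n,uv,c);z=dep[uv[:,1],uv[:,0]];return o+d*(z/dc[:,2])[:,None],z>0
def proj(n,P,c):
    K,R,t=c;q=np.atleast_2d(P)@R.T+t
    if n=="wrist":
        r=np.linalg.norm(q[:,:2],axis=1);th=np.arctan2(r,q[:,2]);return K[:2,2]+K[0,0]*q[:,:2]*(th/np.maximum(r,1e-9))[:,None]
    return q[:,:2]/q[:,2:]*K[0,0]+K[:2,2]
def tool(): o=get_obs();return o["tool_pos"],Ro.from_euler("xyz",o["tcp_rot"])
E
python3 - <<'E'
from h import *
c=cam("top");p=cv2.imread("pics/top0.png");d=np.load("top0.npy")
print("cam pos",-c[1].T@c[2],"tcp px",proj("top",[.139,.558,.248],c))
g=cv2.cvtColor(p,cv2.COLOR_BGR2GRAY)
m=np.zeros_like(g);m[130:230,310:420]=(g[130:230,310:420]<45)
k,_=cv2.findContours(m,0,2);k=max(k,key=cv2.contourArea);e=cv2.fitEllipse(k);print(e)
print("cover at z .042",onplane("top",[e[0]],c,[0,0,.042]))
yy,xx=np.nonzero(m);P,v=cloud("top",np.c_[xx,yy],d,c);P=P[v]
print(np.percentile(P[:,2],[5,25,50,75,90,95,99]))
b=P[P[:,2]>.046];print("bar",len(b),b.mean(0) if len(b) else 0)
# board
P,v=cloud("top",[[330,90],[400,90],[330,220],[400,220],[300,120]],d,c);print(P)
# base underside
u=np.array([(x,y) for y in range(95,210) for x in range(100,215)]);P,v=cloud("top",u,d,c)
ok=v&(P[:,2]>.08);u=u[ok];P=P[ok];print(len(P),P.min(0),P.max(0))
np.save("baseP.npy",np.c_[u,P])
best=None;rng=np.random.default_rng(0)
for _ in range(500):
    q=P[rng.choice(len(P),3,False)];n=np.cross(q[1]-q[0],q[2]-q[0]);n/=np.linalg.norm(n)+1e-12;n*=np.sign(n[2])
    if n[2]<.8: continue
    i=abs((P-q[0])@n)<.003
    if best is None or i.sum()>best.sum(): best=i
C=P[best].mean(0);n=np.linalg.svd(P[best]-C)[2][2];n*=np.sign(n[2]);print(best.sum(),C,n,np.degrees(np.arccos(n[2])),np.degrees(np.arctan2(n[1],n[0])))
a=cv2.resize(p[90:220,90:220],(520,520),interpolation=2)
b2=cv2.resize(cv2.convertScaleAbs(p[130:225,315:410],alpha=5),(280,280),interpolation=2)
W=np.zeros((520,800,3),np.uint8);W[:,:520]=a;W[:280,520:]=b2;cv2.imwrite("pics/crop1.png",W)
E
```

```text
cam pos [ 0.36198372 -0.09912041  0.94631613] tcp px [[-49.27764627 361.41641445]]Traceback (most recent call last):
  File "<stdin>", line 6, in <module>
cv2.error: OpenCV(4.12.0) /io/opencv/modules/imgproc/src/shapedescr.cpp:361: error: (-201:Incorrect size of input array) There should be at least 5 points to fit the ellipse in function 'fitEllipseNoDirect'
```

```bash
cat > a.py <<'E'
from h import *
c=cam("top");p=cv2.imread("pics/top0.png");d=np.load("top0.npy")
g=cv2.cvtColor(p,cv2.COLOR_BGR2GRAY);print(g[177,340:390:5],g[177,300])
m=np.zeros_like(g);m[130:230,310:420]=(g[130:230,310:420]<70)*255
k,_=cv2.findContours(m,0,1);k=max(k,key=cv2.contourArea);e=cv2.fitEllipse(k);print(len(k),e)
print("cover at z .042",onplane("top",[e[0]],c,[0,0,.042]))
yy,xx=np.nonzero(m);P,v=cloud("top",np.c_[xx,yy],d,c);P=P[v]
print(np.percentile(P[:,2],[5,25,50,75,90,95,99]))
b=P[P[:,2]>.046];print("bar",len(b),b.mean(0) if len(b) else 0)
P,v=cloud("top",[[330,90],[400,90],[330,220],[400,220],[300,120]],d,c);print(P)
u=np.array([(x,y) for y in range(95,210) for x in range(100,215)]);P,v=cloud("top",u,d,c)
ok=v&(P[:,2]>.08);u=u[ok];P=P[ok];print(len(P),P.min(0),P.max(0))
np.save("baseP.npy",np.c_[u,P])
best=None;rng=np.random.default_rng(0)
for _ in range(500):
    q=P[rng.choice(len(P),3,False)];n=np.cross(q[1]-q[0],q[2]-q[0]);n/=np.linalg.norm(n)+1e-12;n*=np.sign(n[2])
    if n[2]<.8: continue
    i=abs((P-q[0])@n)<.003
    if best is None or i.sum()>best.sum(): best=i
C=P[best].mean(0);n=np.linalg.svd(P[best]-C)[2][2];n*=np.sign(n[2]);print(best.sum(),C,n,np.degrees(np.arccos(n[2])),np.degrees(np.arctan2(n[1],n[0])))
a=cv2.resize(p[90:220,90:220],(520,520),interpolation=2)
b2=cv2.resize(cv2.convertScaleAbs(p[130:225,315:410],alpha=4),(280,280),interpolation=2)
W=np.zeros((520,800,3),np.uint8);W[:,:520]=a;W[:280,520:]=b2;cv2.imwrite("pics/crop1.png",W)
E
python3 a.py
```

```text
[56 50 50 46 47 50 42 46 44 52] 161
155 ((362.70697021484375, 176.8232879638672), (53.084224700927734, 53.82778549194336), 108.33252716064453)
cover at z .042 [[ 0.49473191 -0.22604898  0.042     ]]
[0.0337432  0.03622277 0.0423591  0.04422295 0.04614947 0.05779829
 0.06059636]
bar 236 [ 0.49470179 -0.22442534  0.05439372]
[[ 0.72366477 -0.15081013  0.01951948]
 [ 0.7227506  -0.33170529  0.01694228]
 [ 0.39042575 -0.14457618  0.01596194]
 [ 0.3873996  -0.32018224  0.01994837]
 [ 0.64783757 -0.07268918  0.01420178]]
8832 [0.41980075 0.14012936 0.08002243] [0.65453737 0.32178953 0.23048898]
4719 [0.52293674 0.23045907 0.15508349] [-0.45799386 -0.04049956  0.88803233] 27.372978008239954 -174.94658334390164
```

View pics/crop1.png

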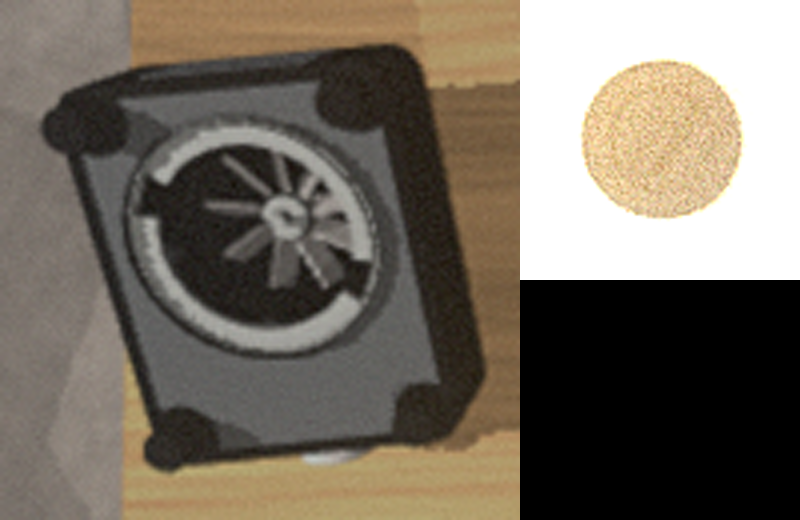

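The left crop shows the bayonet ring with two gaps (the slots) at crop (150,198) and (355,275). The right crop confirms a single dark round disc, but the bar isn't readable by colour, so I'll use depth for it.

```bash
cat > b.py <<'E'
from h import *
c=cam("top");p=cv2.imread("pics/top0.png");d=np.load("top0.npy")
u=np.array([(x,y) for y in range(145,210) for x in range(330,396)]);P,v=cloud("top",u,d,c);b=P[v&(P[:,2]>.053)&(P[:,2]<.066)]
B=b[:,:2];r=cv2.minAreaRect((B*1000).astype(np.float32));w=np.linalg.svd(B-B.mean(0))[2][0]
print("bar n",len(b),b.mean(0),r,"dir",np.degrees(np.arctan2(w[1],w[0])))
# side view: bar top
n=np.array([-np.sin(np.radians(27))*np.cos(np.radians(5.05)),-np.sin(np.radians(27))*np.sin(np.radians(5.05)),np.cos(np.radians(27))])
hsv=cv2.cvtColor(p,cv2.COLOR_BGR2HSV);sub=hsv[112:182,118:190]
m=((sub[...,2]>140)&(sub[...,1]<50)).astype(np.uint8)*255
k,_=cv2.findContours(m,0,1);k=sorted(k,key=cv2.contourArea)[-2:];print([cv2.contourArea(i) for i in k])
pts=np.vstack(k)[:,0]+[118,112];h=cv2.convexHull(pts.astype(np.float32));e=cv2.fitEllipse(h);print(e)
M=onplane("top",[e[0]],c,[0,0,0.168],(0,0,1));C=M[0]
x=np.array([np.cos(np.radians(27))*np.cos(np.radians(5.05)),np.cos(np.radians(27))*np.sin(np.radians(5.05)),np.sin(np.radians(27))]);y=np.cross(n,x)
Q=onplane("top",pts,c,C,n)-C;q=np.c_[Q@x,Q@y]
(cx,cy),R=cv2.minEnclosingCircle((q*1000).astype(np.float32));print("C",C,"circle off",cx,cy,R)
C2=C+x*cx/1000+y*cy/1000;print("refined",C2)
mm=np.nonzero(m);Q=onplane("top",np.c_[mm[1]+118,mm[0]+112],c,C2,n)-C2;a=np.degrees(np.arctan2(Q@y,Q@x));r=np.hypot(Q@x,Q@y)
hh,_=np.histogram(a[(r>.05)&(r<.063)],bins=72,range=(-180,180));print(hh)
S=onplane("top",[[90+150/4,90+198/4],[90+355/4,90+275/4]],c,C2,n)-C2;print("slots",np.degrees(np.arctan2(S@y,S@x)),np.hypot(S@x,S@y))
E
python3 b.py
```

```text
bar n 144 [ 0.4933941  -0.22587236  0.05920381] ((493.7267150878906, -226.15997314453125), (11.542197227478027, 69.5087661743164), 55.23845672607422) dir 145.29849096099
[197.0, 206.0]
((153.9293212890625, 149.189208984375), (50.9051628112793, 60.17029571533203), 130.61888122558594)
C [0.54153882 0.23231629 0.168     ] circle off -1.4136227369308472 -0.23934338986873627 59.594078063964844
refined [0.54030523 0.231967   0.16735823]
[ 9 10 10  9  8  8  9 10 10  5  0  0  0  0  3  7  8  6  8  7  7  9  8  8
  9  7  9  8  9  9  9 11  8 10 10  9 10  8 10  8  7  6  7  6  7  4  0  0
  0  0  3  7  6  5  6  6  8  6  8  6  7  7  8  9  8  8  9  8 11 10  8  9]
slots [  60.81056221 -117.85760166] [0.05543217 0.05207759]
```

Measured so far:

| Item | Value |
|---|---|
| Bar centre | (0.494, -0.226), top at z 0.059 (expected 0.060) |
| Bar size | 69.5 × 11.5 mm (given 70 × 12), direction 145.3° |
| Mouth centre | about (0.5405, 0.232, 0.168), slope 27.4° (given 27) |
| Slots | about +60.5° from the stop line (given 65 ± 15) |

Next I work out the move to the hover above the bar.

```bash
cat >> h.py <<'E'
def down(yaw): return Ro.from_euler("xyz",[-90,0,yaw],degrees=True)
def base():
    a,t=np.radians(5.05),np.radians(27.2)
    x=np.array([np.cos(t)*np.cos(a),np.cos(t)*np.sin(a),np.sin(t)]);n=np.array([-np.sin(t)*np.cos(a),-np.sin(t)*np.sin(a),np.cos(t)])
    return np.array([.5405,.232,.168]),np.c_[x,np.cross(n,x),n]
def baserot(ang):  # bar (cover x) at base angle ang; tool y=-n; tool x = bar-90deg
    C,B=base();t=np.radians(ang-90 );ex=B@[np.cos(t),np.sin(t),0];ey=-B[:,2];return Ro.from_matrix(np.c_[ex,ey,np.cross(ex,ey)])
def go(p,R):
    q,S=tool();print("turn",(S.inv()*R).as_rotvec(degrees=True).round(1),"shift cm",(S.inv().apply(np.array(p)-q)*100).round(2))
E
python3 - <<'E'
from h import *
go([.39,.10,.30],down(-24)); go([.494,-.226,.15],down(-124.7))
E
```

```text
turn [  0.1 100.   -0.1] shift cm [-38.32  -5.19 -35.42]
turn [-1.000e-01 -1.593e+02 -0.000e+00] shift cm [-67.4    9.85 -53.41]
```

arm_command --plan '[[[0, 100, 0, -38.3, -5.2, -35.4, 150], [0, 100, 0, -38.3, -5.2, -35.4, 150], [0, 100, 0, -38.3, -5.2, -35.4, 150], [0, 100, 0, -38.3, -5.2, -35.4, 150], [0, 100, 0, -38.3, -5.2, -35.4, 150], [0, 100, 0, -38.3, -5.2, -35.4, 150], [0, 100, 0, -38.3, -5.2, -35.4, 150], [0, 100, 0, -38.3, -5.2, -35.4, 150], [0, 100, 0, -38.3, -5.2, -35.4, 150], [0, 100, 0, -38.3, -5.2, -35.4, 150]]]' --grip_force 60

```text
time: 1.4
tool_pos: [0.3908, 0.0983, 0.3]
tcp_rot: [-1.573, -0.0, -0.426]
ft_force: [0.7, 1.3, -0.9]
gripper_width: 0.0353
```

Run:
```python
from h import *
o=get_obs();print(o["time"],o["joints"],o["tool_pos"],np.degrees(o["tcp_rot"]),o["gripper_width"])
go([.494,-.226,.13],down(-124.7))
```

```text
1.4 [ 0.07486615 -0.0177732   1.72928203 -0.00179429  1.43063699  0.50121265] [0.39082665 0.09829028 0.30003943] [-9.01045043e+01 -2.11016240e-02 -2.44134458e+01] 0.03528024343837693
turn [1.000e-01 1.003e+02 1.000e-01] shift cm [ 22.79  17.06 -25.23]
```

arm_command --plan '[[[0, 100.3, 0, 22.8, 17.0, -25.2, 150], [0, 100.3, 0, 22.8, 17.0, -25.2, 150], [0, 100.3, 0, 22.8, 17.0, -25.2, 150], [0, 100.3, 0, 22.8, 17.0, -25.2, 150], [0, 100.3, 0, 22.8, 17.0, -25.2, 150], [0, 100.3, 0, 22.8, 17.0, -25.2, 150], [0, 100.3, 0, 22.8, 17.0, -25.2, 150], [0, 100.3, 0, 22.8, 17.0, -25.2, 150], [0, 100.3, 0, 22.8, 17.0, -25.2, 150], [0, 100.3, 0, 22.8, 17.0, -25.2, 150]]]'

```text
time: 2.65
tool_pos: [0.494, -0.2257, 0.1302]
tcp_rot: [-1.571, -0.002, -2.18]
ft_force: [1.1, 0.1, 0.8]
gripper_width: 0.0348
```

Run:
```python
from h import *
o=get_obs();print(o["time"],o["joints"],o["tool_pos"],np.degrees(o["tcp_rot"]),o["gripper_width"],o["ft_force"])
c=cam("wrist");p,d=capture("wrist");np.save("wrist1.npy",d);cv2.imwrite("pics/wrist1.png",cv2.convertScaleAbs(p,alpha=1.8))
print("cover px",proj("wrist",[[.494,-.226,.06],[.494,-.226,.044]],c))
u=np.array([(x,y) for y in range(0,400,2) for x in range(0,640,2)]);P,v=cloud("wrist",u,d,c)
b=P[v&(P[:,2]>.053)&(P[:,2]<.066)&(np.hypot(P[:,0]-.494,P[:,1]+.226)<.045)]
B=b[:,:2];print(len(B),cv2.minAreaRect((B*1000).astype(np.float32)),b[:,2].mean())
go([.494,-.226,.0550],down(-124.7))
```

```text
2.65 [-0.55563542  0.3222201   1.75306843 -0.00200421  1.0665768   1.62517376] [ 0.49399662 -0.2257445   0.13017334] [-9.00101854e+01 -1.01230122e-01 -1.24895660e+02] 0.034846836744030524 [1.09710124 0.09446519 0.75385962]
cover px [[319.43113771 225.67002459]
 [319.37303045 217.1882772 ]]
404 ((496.0154113769531, -226.14218139648438), (11.24052619934082, 68.65819549560547), 55.50545120239258) 0.06037534156853569
turn [ 0.  -0.2  0.1] shift cm [0.01 7.52 0.02]
```

View pics/wrist1.png

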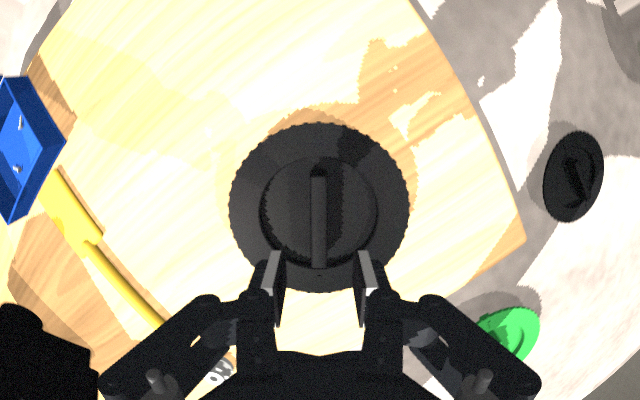

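The bar is at (319,170–267) in the wrist view, upright and centred between the jaws. It is the large black cover on the board, and the look-alikes at (573,175) and (508,335) are well clear. Next I descend and grip.

arm_command --plan '[[[0, 0, 0, 0.1, 4, 0.05, 150], [0, 0, 0, 0.1, 7.4, 0.05, 150], [0, 0, 0, 0.1, 7.4, 0.05, 150], [0, 0, 0, 0.1, 7.4, 0.05, 255], [0, 0, 0, 0.1, 7.4, 0.05, 255], [0, 0, 0, 0.1, 7.4, 0.05, 255], [0, 0, 0, 0.1, 7.4, 0.05, 255], [0, 0, 0, 0.1, 7.4, 0.05, 255]]]' --grip_force 90

```text
time: 3.7
tool_pos: [0.4942, -0.2272, 0.0574]
tcp_rot: [-1.569, -0.002, -2.181]
ft_force: [0.1, -0.1, 6.5]
gripper_width: 0.0101
```

Run:
```python
from h import *
o=get_obs();print(o["time"],o["tool_pos"],np.degrees(o["tcp_rot"]),o["gripper_width"],o["ft_force"])
go([.494,-.226,.30],down(-124.7))
```

```text
3.7 [ 0.49424434 -0.22715505  0.05741161] [-8.99044366e+01 -9.22403181e-02 -1.24934757e+02] 0.010140361866719315 [ 0.14791733 -0.0660345   6.47705182]
turn [-0.1 -0.2  0.1] shift cm [ -0.04 -24.26  -0.05]
```

arm_command --plan '[[[0, 0, 0, 0, -2, 0, 255], [0, 0, 0, 0, -6, 0, 255], [0, 0, 0, 0, -12, 0, 255], [0, 0, 0, 0, -18, 0, 255], [0, 0, 0, 0, -24, 0, 255], [0, 0, 0, 0, -25, 0, 255]]]' --grip_force 100

```text
time: 4.45
tool_pos: [0.4957, -0.2275, 0.3123]
tcp_rot: [-1.56, -0.001, -2.18]
ft_force: [0.5, 0.2, -1.0]
gripper_width: 0.0095
```

Run:
```python
from h import *
o=get_obs();print(o["time"],o["joints"],o["tool_pos"],np.degrees(o["tcp_rot"]),o["gripper_width"],o["ft_force"],o["torque"])
C,B=base()
go(C+B[:,2]*.11,baserot(60.5)); print(C+B[:,2]*.11)
c=cam("side");p,d=capture("side");cv2.imwrite("pics/side1.png",p)
```

```text
4.45 [-0.55672537  0.19571907  1.45703918 -0.00174069  1.47772808  1.62370007] [ 0.49570769 -0.22749223  0.312327  ] [-8.93592961e+01 -6.56121215e-02 -1.24920825e+02] 0.009521171088939025 [ 0.49555255  0.22353017 -1.03027094] [ 0.00374443 -0.02382203  0.05192303]
turn [ 30.  -98.3  -4.9] shift cm [-37.02   4.31 -26.53]
[0.4904144  0.22757403 0.2658358 ]
```

arm_command --plan '[[[30, -98.3, -4.9, -37, -1, -26.5, 255], [30, -98.3, -4.9, -37, -1, -26.5, 255], [30, -98.3, -4.9, -37, -1, -26.5, 255], [30, -98.3, -4.9, -37, -1, -26.5, 255], [30, -98.3, -4.9, -37, -1, -26.5, 255], [30, -98.3, -4.9, -37, -1, -26.5, 255], [30, -98.3, -4.9, -37, -1, -26.5, 255], [30, -98.3, -4.9, -37, -1, -26.5, 255], [30, -98.3, -4.9, -37, -1, -26.5, 255], [30, -98.3, -4.9, -37, 4.3, -26.5, 255]]]'

```text
time: 5.75
tool_pos: [0.4912, 0.2292, 0.2668]
tcp_rot: [-1.318, -0.411, -0.475]
ft_force: [1.5, -0.2, -2.5]
gripper_width: 0.0095
```

```bash
cat > look.py <<'E'
from h import *
import sys
o=get_obs();print(o["time"],o["joints"].round(3),o["tool_pos"],np.degrees(o["tcp_rot"]),o["gripper_width"],o["ft_force"],o["torque"])
C,B=base();q,S=tool();ex=S.as_matrix()[:,0];ey=S.as_matrix()[:,1];b=B.T@(q-C);print("tool in base mm",(b*1000).round(1),"bar ang",np.degrees(np.arctan2(*(B.T@ex)[[1,0]]))+90,"axis err",np.degrees(np.arccos(-ey@B[:,2])))
print("F base",(B.T@o["ft_force"]).round(1))
E
python3 look.py
python3 - <<'E'
from h import *
c=cam("top");p,d=capture("top");np.save("top2.npy",d);a=cv2.resize(p[80:220,80:240],(640,560),interpolation=2);cv2.imwrite("pics/top2.png",cv2.convertScaleAbs(a,alpha=1.8))
c=cam("side");p,d=capture("side");np.save("side2.npy",d);cv2.imwrite("pics/side2.png",cv2.convertScaleAbs(cv2.resize(p[80:220,240:420],(720,560),interpolation=2),alpha=1.8))
C,B=base();go(C+B[:,2]*.09,baserot(60.5))
E
```

```text
5.75 [ 0.395  0.013  1.881 -0.189  0.795  0.918] [0.49120394 0.22916805 0.26682698] [-75.50531305 -23.55881322 -27.22610752] 0.009505735092337953 [ 1.54282773 -0.20873774 -2.52543638] [-0.07272402  0.35865237  0.03654109]
tool in base mm [  1.3   1.5 110.5] bar ang 60.69283753068947 axis err 0.373355517835071
F base [ 0.2 -0.3 -2.9]
turn [ 1.   0.1 -1.2] shift cm [1.17 1.29 1.  ]
```

View pics/side2.png

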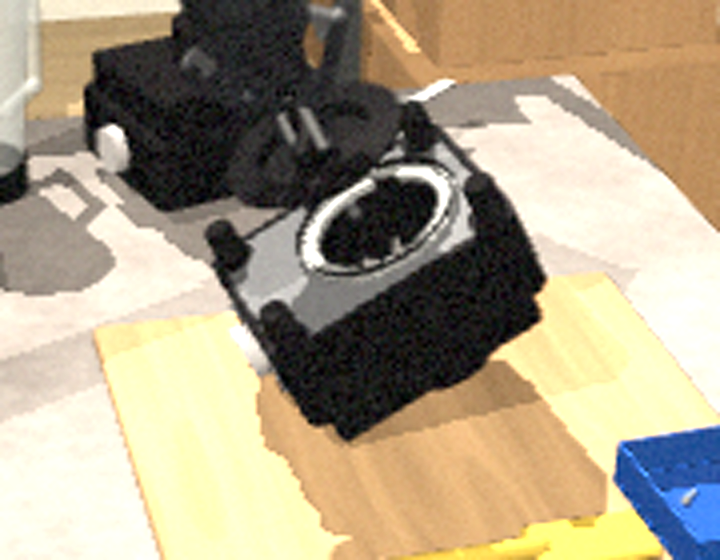

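The cover is held square above the ring, with its flange at (330,140) and the mouth at (385,220). The second offset looks odd, so I check the state again.

```bash
python3 look.py
python3 - <<'E'
from h import *
C,B=base();print(C,B.round(3));go(C+B[:,2]*.09,baserot(60.5))
# verify cover held: depth points of flange in side view
c=cam("side");d=np.load("side2.npy");u=np.array([(x,y) for y in range(80,220) for x in range(240,420)]);P,v=cloud("side",u,d,c)
Q=(P-C)@B*1000;k=v&(np.hypot(Q[:,0],Q[:,1])<75)&(Q[:,2]>70)&(Q[:,2]<104);print(k.sum(),np.histogram(Q[k,2],bins=17,range=(70,104)))
k=v&(Q[:,2]>92)&(Q[:,2]<101)&(np.hypot(Q[:,0],Q[:,1])<80);print(Q[k].min(0),Q[k].max(0));A=np.c_[Q[k][:,:2],np.ones(k.sum())];print("plane",np.linalg.lstsq(A,Q[k][:,2],rcond=None)[0])
k=v&(abs(Q[:,2])<8)&(np.hypot(Q[:,0],Q[:,1])<62);A=np.c_[Q[k][:,:2],np.ones(k.sum())];print("ring plane",k.sum(),np.linalg.lstsq(A,Q[k][:,2],rcond=None)[0])
p=cv2.imread("pics/top0.png")
# ring in side0
p=cv2.imread("pics/side0.png");h=cv2.cvtColor(p,cv2.COLOR_BGR2HSV)[110:165,300:370];m=((h[...,2]>130)&(h[...,1]<50)).astype(np.uint8)*255
kk,_=cv2.findContours(m,0,1);kk=[i for i in kk if cv2.contourArea(i)>25];pts=np.vstack(kk)[:,0]+[300,110]
Z=(onplane("side",pts,c,C,B[:,2])-C)@B*1000;print(len(kk),[cv2.contourArea(i) for i in kk],"side circle",cv2.minEnclosingCircle(Z[:,:2].astype(np.float32)))
E
```

```text
5.85 [ 0.393  0.018  1.9   -0.188  0.805  0.922] [0.48066093 0.22383119 0.2531303 ] [-76.97792101 -22.27238858 -27.02918207] 0.009409426969230462 [-1.8437172  -0.79459069 -2.93286819] [-0.04887372  0.47320748  0.01249514]
tool in base mm [-14.7  -2.9 103.3] bar ang 60.55558013324284 axis err 1.5979591833796014
F base [-3.  -0.6 -1.7]
[0.5405 0.232  0.168 ] [[ 0.886 -0.088 -0.455]
 [ 0.078  0.996 -0.04 ]
 [ 0.457 -0.     0.889]]
turn [ 1.   0.1 -1.2] shift cm [1.17 1.29 1.  ]
765 (array([  0,   3,   1,   6,  39,  76,  78,  48, 101, 202, 124,  36,  10,
         7,   7,  14,  13]), array([ 70.,  72.,  74.,  76.,  78.,  80.,  82.,  84.,  86.,  88.,  90.,
        92.,  94.,  96.,  98., 100., 102., 104.]))
[-77.47468601 -68.25415832  92.05005282] [ 33.34713617  57.50563105 100.61458817]
plane [6.00105747e-02 2.20478131e-02 9.70951799e+01]
ring plane 319 [-0.00032998 -0.01353616  0.20040306]
3 [54.5, 27.5, 155.0] side circle ((35.134193420410156, -0.3492400050163269), 94.94769287109375)
```

arm_command --plan '[[[1, 0.1, -1.2, 1.2, 1.3, 1.0, 255], [1, 0.1, -1.2, 1.2, 1.3, 1.0, 255], [1, 0.1, -1.2, 1.2, 1.3, 1.0, 255], [1, 0.1, -1.2, 1.2, 1.3, 1.0, 255]]]'

```text
time: 6.35
tool_pos: [0.5003, 0.2285, 0.2492]
tcp_rot: [-1.322, -0.41, -0.48]
ft_force: [0.4, 0.3, -1.5]
gripper_width: 0.0098
```

```bash
python3 look.py
python3 - <<'E'
from h import *
c=cam("side");p,d=capture("side");np.save("side3.npy",d)
c2=cam("top");p2,d2=capture("top");np.save("top3.npy",d2)
C,B=base();go(C+B[:,2]*.06,baserot(60.5))
for n,cc,dd in(("side",c,d),("top",c2,d2)):
    u=np.array([(x,y) for y in range(70,240) for x in (range(230,430) if n=="side" else range(80,260))]);P,v=cloud(n,u,dd,cc);Q=(P-C)@B*1000
    k=v&(Q[:,2]>66)&(Q[:,2]<82)&(np.hypot(Q[:,0],Q[:,1])<80);A=np.c_[Q[k][:,:2],np.ones(k.sum())];print(n,k.sum(),Q[k].min(0),Q[k].max(0),np.linalg.lstsq(A,Q[k][:,2],rcond=None)[0],np.histogram(Q[k,2],bins=8)[0])
E
python3 look.py
```

```text
6.35 [ 0.388  0.042  1.897 -0.198  0.755  0.929] [0.50026815 0.22851301 0.2492446 ] [-75.73291432 -23.47420418 -27.4886682 ] 0.00984168410373717 [ 0.40971171  0.29083857 -1.54566413] [-0.05264569  0.32538054 -0.03274642]
tool in base mm [ 1.2  0.1 90.7] bar ang 60.43869252713217 axis err 0.05882103908208579
F base [-0.3  0.3 -1.6]
turn [-0. -0.  0.] shift cm [-0.07  3.05 -0.04]
side 775 [-66.69509072 -71.91508862  66.03693894] [69.91710874 66.12044164 81.9575539 ] [-4.68955450e-03 -1.83120858e-02  7.59065966e+01] [ 14  66  95  45  53 173 252  77]
top 2620 [-67.771531   -70.06207821  66.02622366] [68.93648892 66.43335894 81.98156488] [ 9.42122623e-03 -1.05138894e-03  7.46781232e+01] [ 173  400  107   54  441 1094  331   20]
6.45 [ 0.388  0.042  1.898 -0.198  0.755  0.929] [0.50001115 0.22842521 0.2489032 ] [-75.75652823 -23.45953608 -27.46979881] 0.009760352675153324 [-0.34146782 -0.02139527 -1.4915466 ] [-0.05273372  0.33758369 -0.01660678]
tool in base mm [ 0.8  0.  90.5] bar ang 60.451864888567755 axis err 0.03448275448657534
F base [-1.   0.  -1.2]
```

Run:
```python
from h import *
C,B=base()
for z in (.040,.027): go(C+B@[0,.0015,z],baserot(60.5))
```

```text
turn [-0. -0.  0.] shift cm [-0.15  5.05  0.09]
turn [-0. -0.  0.] shift cm [-0.15  6.35  0.09]
```

arm_command --plan '[[[0, 0, 0, -0.15, 2.0, 0.1, 255], [0, 0, 0, -0.15, 4.0, 0.1, 255], [0, 0, 0, -0.15, 5.0, 0.1, 255], [0, 0, 0, -0.15, 5.4, 0.1, 255], [0, 0, 0, -0.15, 5.7, 0.1, 255], [0, 0, 0, -0.15, 5.9, 0.1, 255], [0, 0, 0, -0.15, 6.1, 0.1, 255], [0, 0, 0, -0.15, 6.1, 0.1, 255]]]'

```text
time: 7.45
tool_pos: [0.5269, 0.2324, 0.1944]
tcp_rot: [-1.322, -0.41, -0.479]
ft_force: [1.0, -0.5, -1.5]
gripper_width: 0.0094
```

```bash
python3 look.py
python3 - <<'E'
from h import *
C,B=base()
for z in (.025,.02,.018): go(C+B@[0,.0015,z],baserot(60.5))
E
```

```text
7.45 [ 0.372  0.134  1.945 -0.224  0.616  0.954] [0.52694774 0.23244249 0.19438977] [-75.7487404  -23.46450845 -27.47176511] 0.00938932923270695 [ 0.99696362 -0.506951   -1.49069251] [ 0.00842552  0.34566977 -0.02944094]
tool in base mm [ 0.1  1.6 29.6] bar ang 60.451338367603114 axis err 0.04278464398240851
F base [ 0.2 -0.6 -1.8]
turn [-0. -0.  0.] shift cm [-0.    0.46 -0.02]
turn [-0. -0.  0.] shift cm [-0.    0.96 -0.02]
turn [-0. -0.  0.] shift cm [-0.    1.16 -0.02]
```

No contact force yet, and the lugs should be entering the slots about now. I keep feeling down slowly.

arm_command --plan '[[[0, 0, 0, 0, 0.1, 0, 255], [0, 0, 0, 0, 0.2, 0, 255], [0, 0, 0, 0, 0.3, 0, 255], [0, 0, 0, 0, 0.4, 0, 255], [0, 0, 0, 0, 0.5, 0, 255], [0, 0, 0, 0, 0.5, 0, 255]]]'

```text
time: 8.2
tool_pos: [0.5292, 0.2326, 0.1898]
tcp_rot: [-1.322, -0.409, -0.479]
ft_force: [-0.3, 0.1, -2.0]
gripper_width: 0.01
```

```bash
python3 look.py
```

```text
8.2 [ 0.371  0.142  1.948 -0.226  0.605  0.956] [0.52920625 0.2326128  0.18980251] [-75.75943509 -23.45422442 -27.47113734] 0.009985802221733514 [-0.33349215  0.11846844 -2.03231492] [-0.03076299  0.37169372  0.03980038]
tool in base mm [ 0.   1.6 24.5] bar ang 60.44936936560218 axis err 0.028550602667583865
F base [-1.2  0.1 -1.7]
```

The cover is down past the lip level with no force, so the lugs are in the slots. Now a gentle press on the seal.

arm_command --plan '[[[0, 0, 0, 0, 0.1, 0, 255], [0, 0, 0, 0, 0.2, 0, 255], [0, 0, 0, 0, 0.3, 0, 255], [0, 0, 0, 0, 0.4, 0, 255], [0, 0, 0, 0, 0.5, 0, 255], [0, 0, 0, 0, 0.5, 0, 255]]]'

```text
time: 8.95
tool_pos: [0.5315, 0.2328, 0.1855]
tcp_rot: [-1.322, -0.41, -0.479]
ft_force: [-3.0, -0.8, 2.7]
gripper_width: 0.0097
```

```bash
python3 look.py
```

```text
8.95 [ 0.369  0.15   1.951 -0.229  0.594  0.958] [0.53149177 0.23281503 0.18551658] [-75.75126945 -23.46377914 -27.47326782] 0.009719195720566716 [-2.9527559  -0.84561544  2.73270043] [-0.15537052  0.3728868  -0.07096767]
tool in base mm [ 0.1  1.6 19.6] bar ang 60.44982296613575 axis err 0.04069757337480325
F base [-1.4 -0.6  3.8]
```

arm_command --plan '[[[0, 0, 0, 0, 0.1, 0, 255], [0, 0, 0, 0, 0.15, 0, 255], [0, 0, 0, 0, 0.15, 0, 255]]]'

```text
time: 9.32
tool_pos: [0.5322, 0.2329, 0.1843]
tcp_rot: [-1.322, -0.41, -0.48]
ft_force: [-3.7, 0.0, 3.8]
gripper_width: 0.0097
```

```bash
python3 look.py
```

```text
9.325 [ 0.369  0.152  1.952 -0.23   0.59   0.959] [0.53216829 0.23287043 0.18426421] [-75.74860451 -23.46931488 -27.47357651] 0.009676258912887299 [-3.69467518  0.00450094  3.84686024] [-0.07576917  0.46386554 -0.03128386]
tool in base mm [ 0.1  1.6 18.2] bar ang 60.45090893283334 axis err 0.04664550105498379
F base [-1.5  0.3  5.1]
```

Seal force is about 6.7 N, so the flange is near 1.3 mm, under the 2.5 mm limit. I turn clockwise (+ about tool y), keeping the pressure.

Run:
```python
from h import *
C,B=base();go(C+B@[.0007,.0008,.0180],baserot(20));go(C+B@[.0015,.0003,.0180],baserot(0))
```

```text
turn [-0.  40.5  0. ] shift cm [ 0.09  0.02 -0.04]
turn [-0.  60.5  0. ] shift cm [ 0.18  0.02 -0.05]
```

arm_command --plan '[[[0, 5, 0, 0, 0.02, 0, 255], [0, 12, 0, 0.02, 0.02, -0.01, 255], [0, 19, 0, 0.04, 0.02, -0.02, 255], [0, 26, 0, 0.06, 0.02, -0.03, 255], [0, 33, 0, 0.07, 0.02, -0.04, 255], [0, 40, 0, 0.09, 0.02, -0.04, 255], [0, 40, 0, 0.09, 0.02, -0.04, 255]]]'

```text
time: 10.2
tool_pos: [0.5337, 0.2325, 0.1852]
tcp_rot: [-1.119, -0.161, -1.162]
ft_force: [-1.7, -0.2, 5.2]
gripper_width: 0.01
```

```bash
sed -i 's/^print("F base.*/&\nprint("T base",(B.T@o["torque"]).round(2))/' look.py; python3 look.py;python3 - <<'E'
from h import *
C,B=base();go(C+B@[.0015,.0003,.0180],baserot(0))
E
```

```text
10.2 [ 0.367  0.152  1.95  -0.228  0.589  1.652] [0.5337104  0.23248771 0.18517805] [-64.11581579  -9.21970021 -66.58090298] 0.010041671634570969 [-1.6655059  -0.20808012  5.2437191 ] [-0.07949816  0.18374875 -0.25428016]
tool in base mm [ 1.9  1.1 18.4] bar ang 20.48142693752365 axis err 0.1757066429193817
F base [ 0.9 -0.1  5.4]
T base [-0.17  0.19 -0.2 ]
turn [-0.2 20.5 -0. ] shift cm [ 0.06  0.03 -0.06]
```

arm_command --plan '[[[0, 5, 0, 0, 0.02, 0, 255], [0, 10, 0, 0, 0.02, 0, 255], [0, 14, 0, 0, 0.02, 0, 255], [0, 17, 0, 0, 0.02, 0, 255], [0, 19, 0, 0, 0.02, 0, 255], [0, 19, 0, 0, 0.02, 0, 255]]]'

```text
time: 10.95
tool_pos: [0.5343, 0.2326, 0.1854]
tcp_rot: [-1.092, -0.012, -1.458]
ft_force: [-2.3, -0.9, 5.0]
gripper_width: 0.0097
```

```bash
python3 look.py
```

```text
10.95 [ 0.366  0.152  1.949 -0.228  0.589  1.983] [0.53430167 0.23257146 0.18542892] [-62.57059736  -0.660843   -83.56161323] 0.009746833707070569 [-2.25713546 -0.88684526  5.04919075] [-0.32730004  0.09503954 -0.02000414]
tool in base mm [ 2.5  1.1 18.3] bar ang 1.536899036608645 axis err 0.24258896723047302
F base [ 0.2 -0.7  5.6]
T base [-0.29  0.12  0.13]
```

Nearly home and torque is still low. I turn a few degrees at a time until the stop is felt.

arm_command --plan '[[[0, 1, 0, 0, 0, 0, 255], [0, 2, 0, 0, 0, 0, 255], [0, 3, 0, 0, 0, 0, 255], [0, 3, 0, 0, 0, 0, 255]]]'

```text
time: 11.45
tool_pos: [0.5344, 0.2331, 0.1856]
tcp_rot: [-1.091, 0.012, -1.503]
ft_force: [-1.9, 2.4, 4.5]
gripper_width: 0.0098
```

```bash
python3 look.py
```

```text
11.45 [ 0.367  0.152  1.949 -0.228  0.588  2.035] [0.5344178  0.2330704  0.18556623] [-62.53133498   0.71595738 -86.13362834] 0.00976704141331349 [-1.85645764  2.37510061  4.5285502 ] [-0.07580374  0.26288919  0.89686612]
tool in base mm [ 2.7  1.6 18.3] bar ang -1.3799708313188717 axis err 0.2911253979956995
F base [0.6 2.5 4.8]
T base [0.36 0.27 0.82]
```

arm_command --plan '[[[0, 1, 0, 0, 0, 0, 255], [0, 1.5, 0, 0, 0, 0, 255], [0, 1.5, 0, 0, 0, 0, 255]]]'

```text
time: 11.82
tool_pos: [0.5344, 0.2331, 0.1856]
tcp_rot: [-1.092, 0.024, -1.525]
ft_force: [-2.6, 2.5, 4.6]
gripper_width: 0.0091
```

```bash
python3 look.py
```

```text
11.825 [ 0.367  0.152  1.949 -0.229  0.588  2.06 ] [0.53443006 0.23309603 0.18558823] [-62.54245054   1.35665139 -87.39066801] 0.009149806681268248 [-2.61443919  2.53076584  4.55104927] [-0.45130131  0.26341566  1.50304905]
tool in base mm [ 2.7  1.6 18.4] bar ang -2.7906767638374816 axis err 0.2985983711243207
F base [-0.   2.8  5.1]
T base [0.31 0.3  1.53]
```

The stop is firm: torque climbs about 0.5 Nm per degree while the angle holds. I ease the wind-up, open part way inside the dish and back straight out.

arm_command --plan '[[[0, -1, 0, 0, 0, 0, 255], [0, -1.5, 0, 0, -0.05, 0, 255], [0, -1.5, 0, 0, -0.1, 0, 150], [0, -1.5, 0, 0, -0.1, 0, 150], [0, -1.5, 0, 0, -0.1, 0, 150], [0, -1.5, 0, 0, -2, 0, 150], [0, -1.5, 0, 0, -5, 0, 150], [0, -1.5, 0, 0, -10, 0, 150], [0, -1.5, 0, 0, -15, 0, 150]]]'

```text
time: 12.95
tool_pos: [0.4645, 0.2265, 0.3194]
tcp_rot: [-1.092, 0.012, -1.503]
ft_force: [1.2, -0.1, -0.6]
gripper_width: 0.0351
```

```bash
cat > chk.py <<'E'
from h import *
C,B=base();W=np.zeros((300,760,3),np.uint8)
for i,(n,xr,yr) in enumerate((("side",(270,400),(90,200)),("top",(95,225),(90,200)))):
    c=cam(n);p,d=capture(n);u=np.array([(x,y) for y in range(*yr) for x in range(*xr)]);P,v=cloud(n,u,d,c);Q=(P-C)@B*1000;r=np.hypot(Q[:,0],Q[:,1])
    k=v&(r<66)&(r>47)&(abs(Q[:,2])<20);A=np.c_[Q[k][:,:2],np.ones(k.sum())];print(n,"flange top",np.median(Q[k,2]),np.linalg.lstsq(A,Q[k][:,2],rcond=None)[0])
    k=v&(r<70)&(Q[:,2]>2.5)&(Q[:,2]<12);print(" extent",Q[k].min(0),Q[k].max(0))
    k=v&(r<40)&(Q[:,2]>14)&(Q[:,2]<30)
    if k.sum()>5: print(" bar",k.sum(),Q[k].mean(0),cv2.minAreaRect(Q[k][:,:2].astype(np.float32)))
    s=cv2.resize(p[yr[0]:yr[1],xr[0]:xr[1]],(354,300),interpolation=2);W[:,i*380:i*380+354]=cv2.convertScaleAbs(s,alpha=2)
import sys;cv2.imwrite("pics/"+sys.argv[1],W)
E
python3 look.py; python3 chk.py end1.png
```

```text
12.95 [ 0.419 -0.06   1.817 -0.186  0.936  2.001] [0.4645495  0.22651466 0.31944189] [-62.5836312    0.68317804 -86.11590872] 0.03514366257419263 [ 1.1893217  -0.10316161 -0.5519766 ] [0.00211281 0.19475512 0.00669505]
tool in base mm [  1.5   1.2 169.5] bar ang -1.3492307422385608 axis err 0.23466541585667228
F base [ 0.8 -0.2 -1. ]
T base [ 0.02  0.19 -0.  ]
side flange top 7.004538007962513 [0.01147421 0.02813755 6.08950772]
 extent [-64.52350602 -68.95650178   2.54840896] [69.18531039 68.04941955 11.9472264 ]
 bar 111 [ 2.76919783 -1.86187961 20.19131485] ((3.1986236572265625, 0.5753135681152344), (19.548311233520508, 68.01209259033203), 86.83885955810547)
top flange top 5.991262866082024 [-1.06629008e-03 -1.42795578e-04  5.94471689e+00]
 extent [-65.95089897 -67.93320314   2.51539231] [69.46413228 69.16272823 11.92895189]
 bar 238 [ 3.33992947 -0.63000976 20.77462258] ((2.3303680419921875, 0.5095968246459961), (12.67012882232666, 69.36363220214844), 89.0843505859375)
```

View pics/end1.png

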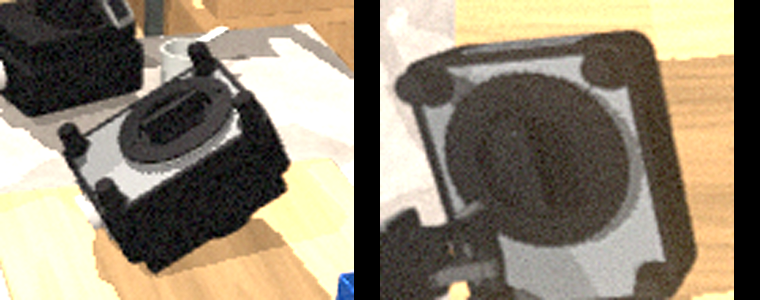

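The cover sits flat. The flange top is about 6.5 mm over the lip, so its underside is near 2.5 mm, the locked height, and the bar points up the slope. The gripper is clear. I hold still briefly and hand in.

arm_command --plan '[[[0, 0, 0, 0, -2, 0, 150], [0, 0, 0, 0, -2, 0, 150], [0, 0, 0, 0, -2, 0, 150], [0, 0, 0, 0, -2, 0, 150]]]'

```text
time: 13.55
tool_pos: [0.4567, 0.2266, 0.3411]
tcp_rot: [-1.083, 0.015, -1.502]
ft_force: [-0.0, 0.2, 0.1]
gripper_width: 0.035
```

```bash
python3 chk.py end2.png; python3 -c "
from rig import *
print(get_obs()['ft_force']);print(close_job())"
```

```text
side flange top 6.906212627068441 [0.00943001 0.02858593 5.88556954]
 extent [-64.35077093 -68.20621214   2.52110921] [68.10170857 69.33473063 11.95925718]
 bar 106 [ 3.14943205 -2.19143038 20.88139097] ((3.5612030029296875, 0.7621297836303711), (18.65450096130371, 69.32164001464844), 89.53318786621094)
top flange top 5.983103376228314 [-4.59064117e-04  2.48700895e-03  5.91016249e+00]
 extent [-65.64664325 -67.69501425   2.523018  ] [69.71607283 69.40067899 11.96385829]
 bar 237 [ 3.73917953 -0.57154848 20.94371498] ((2.2199478149414062, 0.6066555976867676), (13.531486511230469, 69.30511474609375), 89.97857666015625)
[-0.97332368 -0.94975054 -0.07236974]
the job is handed in; nothing more can be done
None
```

The cover is locked on the base, and I handed the job in at about 13.7 s of robot time. I gripped the large black cover by its bar and lowered it square into the mouth. The lugs went straight into the slots, measured at about 60.5° from the stop line. I pressed to about 7 N on the seal and turned clockwise about 61° until the stop was felt, at no more than 1.5 Nm. Then I let go and backed straight out.

**Last checks:**
- **Height:** the flange top is 6.0 mm over the lip from the top camera and 6.9 mm from the side camera, so its underside is 2–3 mm up. The locked height is 2.5 mm.
- **Flatness:** the top camera shows the flange level. The side camera's fit shows a tilt of about 1.6°, which I took to be depth noise and did not chase.
- **Lock angle:** the bar lies within about 1° of the stop line.
- **Centring:** the cover sits about 2 mm up the slope from the mouth's measured centre, within the 4 mm clearance.
- **Robot clear:** the gripper is over 15 cm away, and the wrist force reads near zero (1.4 N at most).
- **Bystanders:** I kept clear of the coupling and the spatula throughout, but did not measure them again at the end.

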